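Pry the stuck cap of a lamp base loose

TASK

The round cap of the inspection lamp base is stuck fast. Take the pry bar, lay its blade across the saddle with the tip under the cap's overhanging rim, and press the handle down so that the cap is levered up at least 6 mm. Do not touch the cap with the gripper, leave the other things on the cart alone, and leave the bar lying across the saddle when you let go.

Things in the scene. Friction and masses are not known exactly. Their poses are not given: they have to be found in the camera images.
- lamp: Grey enamel lamp base with a black rocker switch on its side, fixed to the cart on an 8 mm steel plate (x -140 to +75 mm, y +-75 mm). Origin: on the lamp's upright axis at the cart top; z up. The saddle stands on the -x side; the bar must point along +x. Round body, diameter 136 mm to 22 mm high, then 120 mm to 80 mm high; above it, up to the cap, a neck of diameter 76 mm.
- cap: The stuck cap: round grey disc, diameter 124 mm, 12 mm thick, on the lamp's neck. Origin: centre of its underside, on the lamp axis, 106 mm above the cart when seated. The open space under its rim runs from 62 to 38 mm from the axis. It moves only straight up, at most 13 mm, takes about 32 N and stays where it is pushed.
- saddle: The fulcrum: fixed upright steel stand, 60 mm wide, 13 mm thick, with a level 10 mm round rod (along y) across its top between two cheeks. Origin: below the rod's middle, at lamp x = -105 mm, 8 mm above the cart; axes as the lamp's. The rod's top, where the blade rests, is 90 mm above the cart (16 mm below the seated cap's underside); cheeks 40 mm apart, tops 113 mm above the cart.
- bar_grip (a point): Balance point of the loose pry bar (about 0.25 kg), on its centre line, in the handle, 157 mm from the tip: grasp here. x points along the bar to the tip, z up as it lies flat (centre line then 10 mm above the cart). Wooden handle 130 mm long, 24 wide, 20 thick; then a straight flat steel blade 120 mm long, 22 wide, 7 thick, on the same centre line.
- bar_tip (a point): The blade's tip end, on the bar's centre line; axes as bar_grip.
- bar_tail (a point): Place to press: top of the handle, 15 mm from its rear end, 78 mm behind the balance point, 10 mm above the centre line; axes as bar_grip. When let go across the saddle the bar leans tail down until its tip meets the cap's underside. Pressing here with about 10 N then lifts the cap; the tail sinks about 3.5 mm per mm of lift.
- bar: The same pry bar; origin at the middle of the handle, on the centre line, axes as bar_grip.
- binoculars: Navy field binoculars lying on the cart, about 145 x 130 mm and 60 mm high; origin under the middle. To be left alone.
- prism: Clear glass prism cube, 34 mm; origin at its underside. To be left alone.
- spindle: Brass focusing spindle standing on its knob, diameter 34 mm, 62 mm high; origin at its underside. To be left alone.
- tray: Orange plastic lens tray 120 x 170 mm, 24 mm high; origin under its centre. To be left alone.

How it is judged:
By the outcome, as a careful person would: the job done as asked, in the order asked, and still so for the second after the job is handed in, with the robot touching nothing.
It also fails if it takes over 51 s, if anything falls off the work surface, if the arm or the gripper's body presses on something with over 40 N, if the wrist force passes 120 N, or if a joint passes its speed limit or range.

ROBOT

A 6-joint arm with a two-finger parallel gripper is mounted at the origin on the work surface. World frame = base frame: x ahead of the robot, y to its left, z up, the work surface at z = 0. Lengths are in m, angles in rad, forces in N, time in s.
With the tool pointing down it reaches from about 0.275 to 0.825 m from the base axis. Payload 4.9 kg.
Tool frame: the origin (TCP) lies on the centre line of the jaws, within the pads' length; the fingertips stand 17 mm ahead of it and the grasp point (between the pads) lies 2 mm behind it; z points along the fingers, y is the direction in which the jaws open and shut (so a half turn about z gives the same grasp; the last joint's range is limited). The gripper opens to 85 mm and grips with 20 to 120 N. Pads are 22 mm wide; open, the fingers measure 114 mm over their backs; the gripper's body (76 mm by 85 mm) begins 54 mm behind the grasp point. The pads swing forward as they close: fully open they stand 13 mm farther back than shut.
Start: joints at [1.208, 0.326, -0.193, 1.052, 0, 1.437], TCP at [0.125, 0.536, 0.248] pointing down, gripper open.
Joint ranges: [-2.65, 2.65], [-0.97, 1.79], [-1.3, 1.35], [-1.93, 2.1], [-1.47, 1.37], [-3.14, 3.14]. Speed limits (rad/s): [2.57, 2.57, 3.14, 3.14, 3.14, 3.14].

INTERFACE

Orientations are given as [roll, pitch, yaw] about the fixed x, y, z axes, in that order (R = Rz(yaw) Ry(pitch) Rx(roll)).
In Python, from workcell import r, vision, order gives the robot as it stands.
- The arm moves only by the tool step_arm, never from a script. Its arguments are lists of equal length, an entry for each row: "fingers": the closure, from 0 (fully open) to 1 (shut); "xyz": the shift along the tool's x, y, z in cm, a list of three; "turn": the turn about the tool's z in rad. A call has exactly 10 rows; each row shifts and turns the commanded pose from where the row before left it, along the tool's axes as they then stand; what a row does not reach is not made up. A row lasts 1/8 s, in which the tool goes at most 62.5 mm and 10.7 degrees, less where a joint would pass 70% of its speed; a pose out of reach is approached as far as the arm can. A call is refused whole if a number of a shift passes 6.25 or a number of a turn 0.188, either way. A call with a gripper value outside its range is refused whole. The fingers move at their own pace and stop on an object; "force" is the grip in N (left out, the last holds). Time passes only in rows, so rows that do not move let the fingers close, or fill a call up. It gives the time, the measured TCP pose, the force and the opening at its end, in the units of the state.
- r.sense(): the state, without advancing time (a new reading comes with each control period).
- vision.get_image(name): name is "scene" or "side" or "wrist"; returns a dict with "pixels" (400x640x3 uint8, red, green, blue), "fx", "fy", "cx", "cy" (pixels), "R" (3x3) and "t" (3): a world point X has camera coordinates R X + t. Camera axes: x right, y down, z forward; pixel columns grow to the right and rows downward; lengths in m; the calibration is good to about 2 mm. A picture is of the moment at which its call begins. There is no depth.
- order.job_done(): hands the job in, once; it reports no verdict.
The state is a dict: "time_s": time; "qpos": joint angles; "dq": joint speeds; "joint_torque": joint torques, N m; "ee_pos": TCP position; "eef_rot": TCP orientation; "ft_force": force on the tool from outside, world axes, zero at the start; "torque": the same for the moment, N m; "finger_gap": finger opening in m.
Only numpy, scipy, OpenCV 4.12 (cv2) and the standard library are available. Lean on these libraries where they do the work, as an engineer would, in place of code of your own. Each camera call takes 0.05 s, during which the arm holds its last target.

## Working session

There is one attempt and no reset: what is moved stays moved. The work goes in short steps, Python scripts to look and compute and a tool call to move; the robot and the scene stay as the last step left them, time stands still between calls to the robot, and variables do not carry over. Pictures are saved under pics/ and viewed, and the job is handed in when it is done.

Besides the shell and the picture viewer there is one more tool, called after "Request:" as name([rows], argument=value, ...), one row to a line, values as JSON. step_arm: Moves the arm, as the interface text tells. Its arguments: {"type":"object","properties":{"fingers":{"type":"array","items":{"type":"number"}},"xyz":{"type":"array","items":{"type":"array","items":{"type":"number"}}},"turn":{"type":"array","items":{"type":"number"}},"force":{"type":"number"}},"required":["fingers","xyz","turn"]}

```bash
mkdir -p pics; python3 - <<'E'
from workcell import r, vision, order
import cv2
print(r.sense())
for n in ["scene","side","wrist"]:
    d=vision.get_image(n); cv2.imwrite(f"pics/{n}0.png",d["pixels"][:,:,::-1])
    print(n,d["fx"],d["fy"],d["cx"],d["cy"],d["R"],d["t"])
E
```

```text
{'time_s': 0.0, 'qpos': array([ 1.20781280e+00,  3.26966935e-01, -1.93602783e-01,  1.05200022e+00,
        1.40984603e-06,  1.43656905e+00]), 'dq': array([-1.31625011e-03, -2.99151289e-03, -2.10034120e-04,  1.16500077e-03,
       -1.25609190e-04,  1.02138355e-05]), 'joint_torque': array([ 2.26879019e-03, -4.43406522e+01,  2.62438273e+01,  1.55439129e-02,
        2.83697000e-04, -5.48438948e-06]), 'ee_pos': array([0.12452251, 0.53513939, 0.24748209]), 'eef_rot': array([-3.13983518e+00, -2.38750294e-04,  2.91283620e+00]), 'ft_force': array([ 0.25222186,  0.93812711, -0.44792036]), 'torque': array([ 0.01675048,  0.04297291, -0.01181815]), 'finger_gap': 0.08539431172617504}
scene 431.7129988989658 431.7129988989658 316.6660552396852 199.27406143927618 [[ 0.40920658  0.91239738  0.00899955]
 [ 0.74639627 -0.32905001 -0.57846236]
 [-0.52482624  0.24342783 -0.81565943]] [-0.28318773 -0.38455709  1.44180009]
side 502.29993117800615 502.29993117800615 322.11015027797174 199.87481791722902 [[-0.98604373 -0.16619019  0.00992936]
 [-0.10873023  0.5976614  -0.7943416 ]
 [ 0.12607738 -0.78433518 -0.60739017]] [0.60488266 0.12032115 1.19304143]
wrist 302.1990561723376 302.1990561723376 319.37088358844693 200.53689752328 [[ 0.22753335  0.97376906 -0.00154687]
 [ 0.92822253 -0.21641013  0.30260468]
 [ 0.29433232 -0.0702885  -0.9531149 ]] [-0.5498451  -0.03948198  0.37876199]
```

View pics/scene0.png

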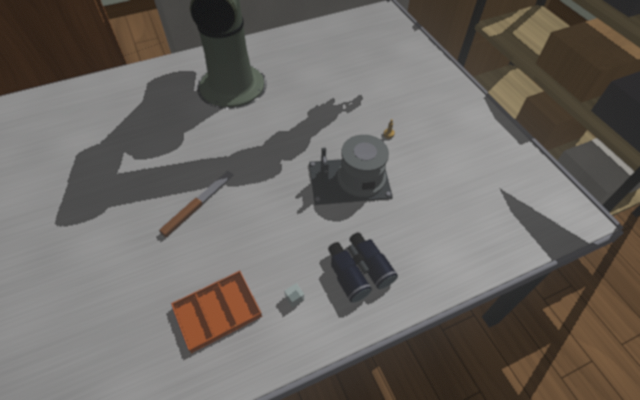

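View pics/side0.png

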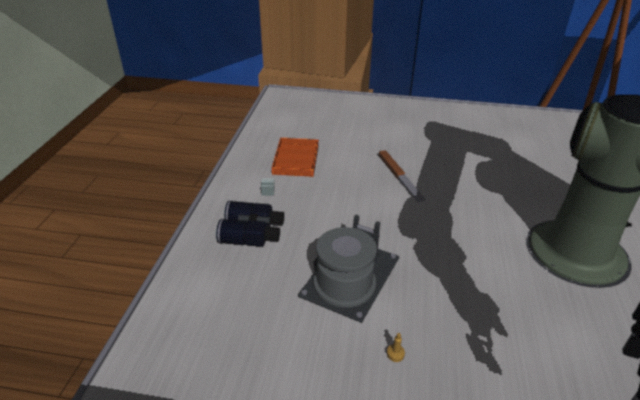

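View pics/wrist0.png

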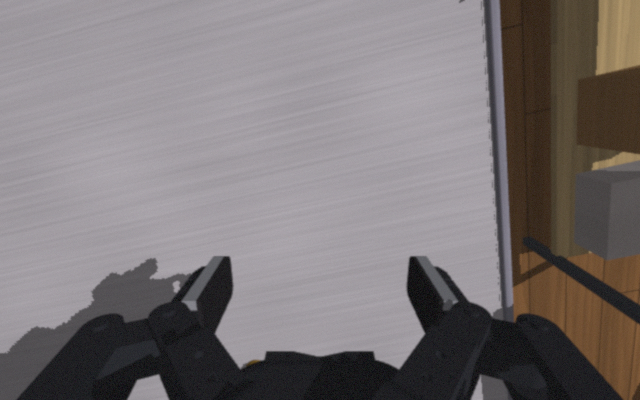

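```bash
cat > h.py <<'E'
import numpy as np, cv2
from workcell import r, vision, order
def proj(d,X):
    c=d["R"]@np.asarray(X,float)+d["t"]; return np.array([d["fx"]*c[0]/c[2]+d["cx"],d["fy"]*c[1]/c[2]+d["cy"]])
def onz(d,u,v,z):
    ray=d["R"].T@np.array([(u-d["cx"])/d["fx"],(v-d["cy"])/d["fy"],1]); C=-d["R"].T@d["t"]
    return C+ray*(z-C[2])/ray[2]
def crop(d,x0,y0,x1,y1,s,name,marks=(),grid=True):
    p=d["pixels"][y0:y1,x0:x1,::-1].copy()
    p=cv2.resize(p,None,fx=s,fy=s,interpolation=cv2.INTER_CUBIC)
    for m in marks: 
        q=proj(d,m); cv2.circle(p,(int((q[0]+.5-x0)*s),int((q[1]+.5-y0)*s)),2,(0,255,0),-1)
    if grid:
        for x in range((x0//10+1)*10,x1,10): cv2.line(p,(int((x-x0+.5)*s),0),(int((x-x0+.5)*s),6),(0,0,255),1); cv2.putText(p,str(x),(int((x-x0)*s)-8,16),0,.35,(0,0,255),1)
        for y in range((y0//10+1)*10,y1,10): cv2.line(p,(0,int((y-y0+.5)*s)),(6,int((y-y0+.5)*s)),(0,0,255),1); cv2.putText(p,str(y),(8,int((y-y0)*s)+4),0,.35,(0,0,255),1)
    cv2.imwrite("pics/"+name,p)
E
python3 - <<'E'
from h import *
import pickle
S={n:vision.get_image(n) for n in ["scene","side"]}
pickle.dump(S,open("S0.pkl","wb"))
for n in S: print(n,proj(S[n],[.1245,.535,.247]))
crop(S["scene"],150,160,250,245,7,"a1.png")
crop(S["scene"],295,125,405,215,7,"a2.png")
crop(S["side"],370,140,435,205,9,"a3.png")
crop(S["side"],290,205,410,325,5,"a4.png")
E
```

```text
scene [402.03918205  -2.6708105 ]
side [633.08271078 380.9048644 ]
```

View pics/a1.png

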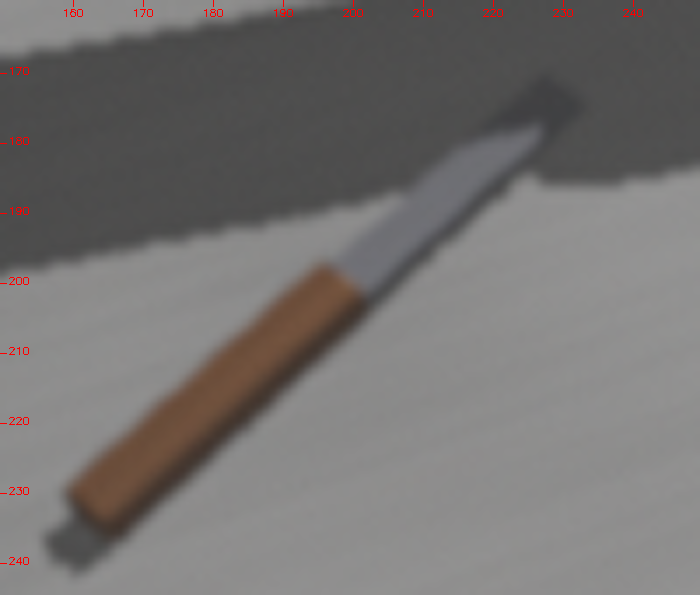

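View pics/a2.png

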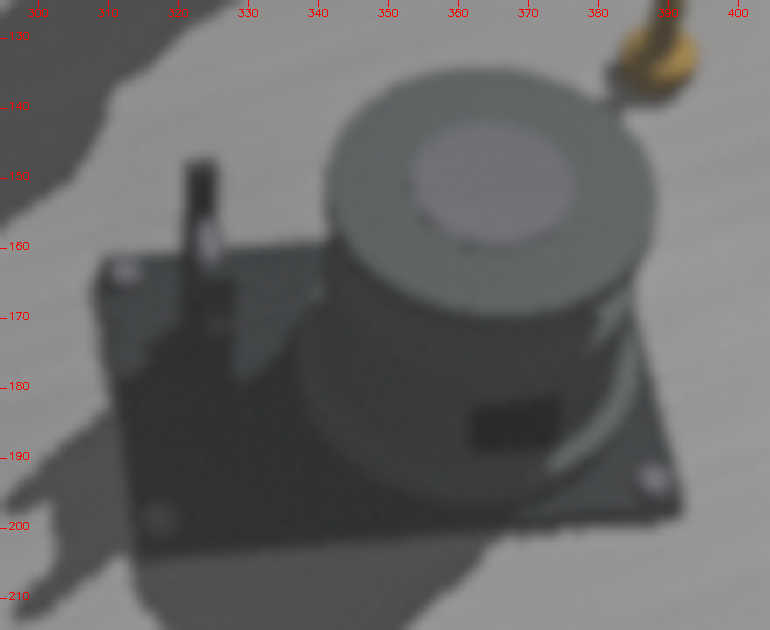

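View pics/a3.png

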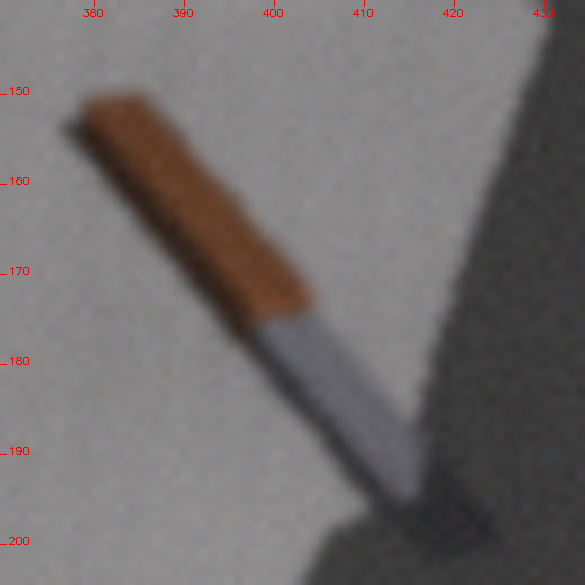

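View pics/a4.png

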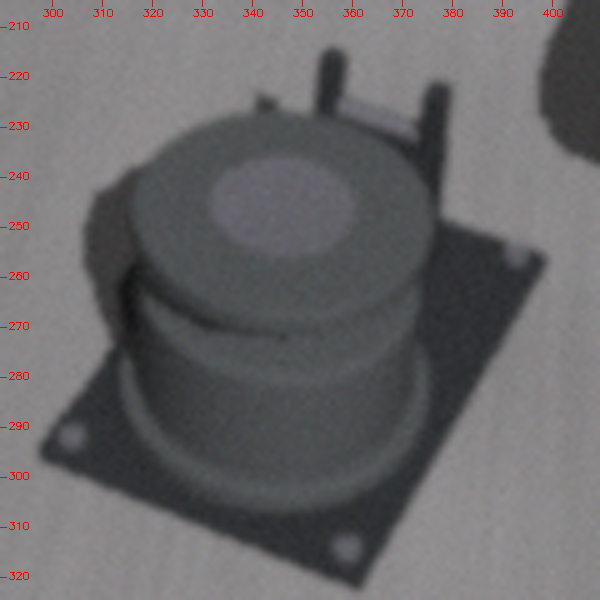

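```bash
cat > fit.py <<'E'
from h import *
import pickle
from scipy.optimize import least_squares
S=pickle.load(open("S0.pkl","rb"))
def T(p,X):
    c,s=np.cos(p[2]),np.sin(p[2]); X=np.atleast_2d(X); return np.c_[p[0]+c*X[:,0]-s*X[:,1],p[1]+s*X[:,0]+c*X[:,1],X[:,2]]
lam=[("scene",(-.14,.075,.008),(308.5,162)),("scene",(-.14,-.075,.008),(314,204.5)),("scene",(.075,-.075,.008),(392,198.5)),
("side",(-.14,.075,.008),(398.5,256.5)),("side",(.075,-.075,.008),(298,295)),("side",(.075,.075,.008),(361,321))]
th=np.linspace(0,2*np.pi,181); circ=lambda z,R=.062:np.c_[R*np.cos(th),R*np.sin(th),0*th+z]
def fl(p):
    e=[]
    for n,X,uv in lam: e+=list(proj(S[n],T(p,X)[0])-uv)
    for n,z,i,f,val in [("scene",.118,0,min,340.5),("scene",.118,0,max,388),("scene",.118,1,min,134.5),("side",.118,0,min,315.7),("side",.118,0,max,377),("side",.118,1,min,226.5)]:
        e.append(f([proj(S[n],x)[i] for x in T(p,circ(z))])-val)
    return e
w=onz(S["scene"],364,165,.05)
L=least_squares(fl,[w[0],w[1],1.1]); print("lamp",L.x,np.round(L.fun,1))
bp=[("scene",(-.065,.012,.02),(159.5,230.5)),("scene",(-.065,-.012,.02),(165.5,236)),("scene",(.065,.012,.02),(196,197)),("scene",(.065,-.012,.02),(202,202.5)),
("side",(-.065,-.012,.02),(379.5,151)),("side",(-.065,.012,.02),(386.5,150)),("side",(.065,-.012,.02),(397.5,175.5)),("side",(.065,.012,.02),(404,172.5))]
def fb(p): return np.concatenate([proj(S[n],T(p,X)[0])-uv for n,X,uv in bp])
w=onz(S["scene"],182,216,.02)
def mk():
    best=None
    for y0 in np.arange(0,6.3,.7):
        B=least_squares(fb,[w[0],w[1],y0])
        if best is None or B.cost<best.cost: best=B
    return best
B=mk(); print("bar",B.x,np.round(B.fun,1))
if __name__=="__main__":
    m=list(T(B.x,[(x,y,.02) for x in(-.065,.065) for y in(-.012,.012)]))+list(T(B.x,[(x,y,.0135) for x in(.065,.185) for y in(-.011,.011)]))
    crop(S["scene"],150,160,250,245,7,"b1.png",m); crop(S["side"],370,140,435,205,9,"b3.png",m)
    m=list(T(L.x,[(x,y,.008) for x in(-.14,.075) for y in(-.075,.075)]))+list(T(L.x,circ(.118))[::10])+list(T(L.x,circ(.106))[::10])+list(T(L.x,[(-.105,y,.09) for y in(-.02,0,.02)]))+list(T(L.x,[(-.105,y,.113) for y in(-.025,.025)]))
    crop(S["scene"],295,125,405,215,7,"b2.png",m); crop(S["side"],290,205,410,325,5,"b4.png",m)
    print("tip",T(B.x,(.185,0,.01)),"grip",T(B.x,(.028,0,.01)))
E
python3 fit.py
```

```text
lamp [0.53060564 0.20801443 1.25986065] [-0.1 -1.2  0.  -1.1  0.9 -1.9  0.5 -1.8 -1.3 -1.2  0.5 -0.9  0.4  0.9
 -1.  -0.3 -0.8 -0.7]
bar [ 0.46003582 -0.28013114  2.06815872] [-1.  -1.4 -0.6 -1.9  0.4 -0.9  0.7 -1.9 -2.1 -0.6 -1.8 -0.9 -1.2 -1.8
  0.  -0.3]
tip [[ 0.37177062 -0.11754499  0.01      ]] grip [[ 0.44667676 -0.25552351  0.01      ]]
```

View pics/b1.png

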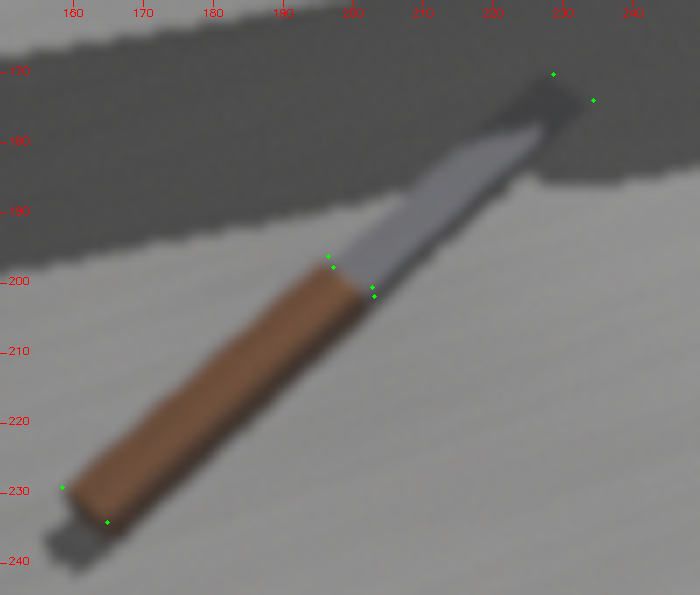

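View pics/b2.png

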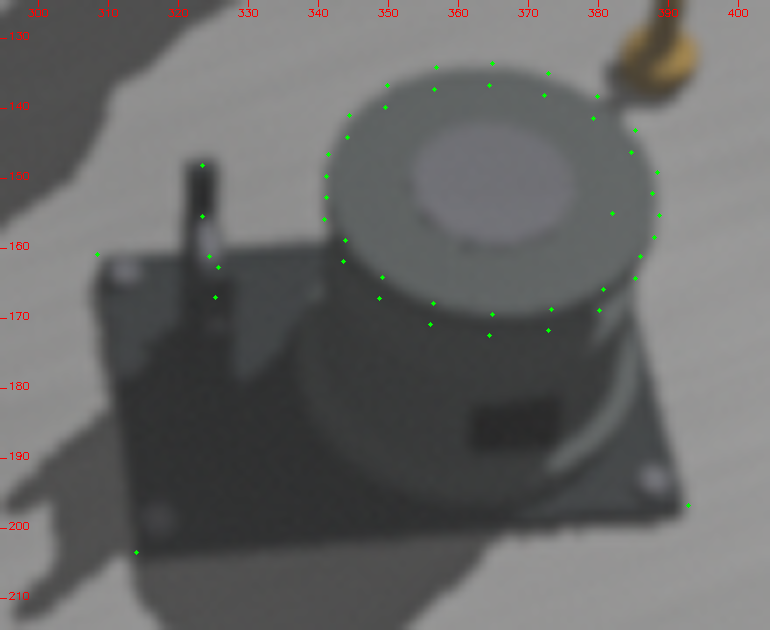

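View pics/b3.png

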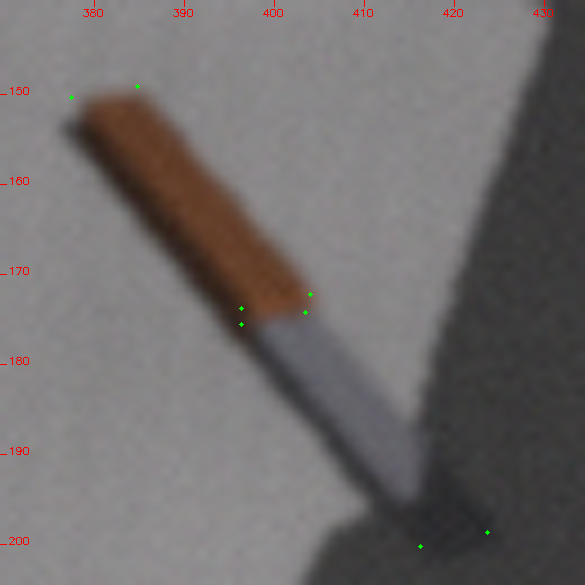

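View pics/b4.png

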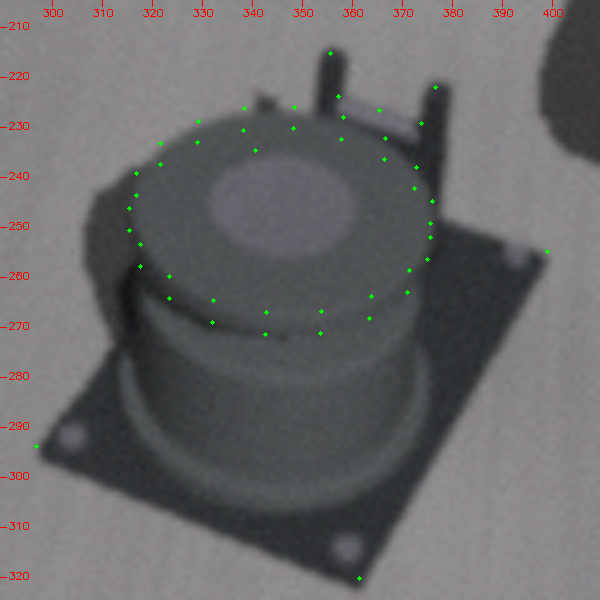

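```bash
cat > plan.py <<'E'
from h import *
from scipy.spatial.transform import Rotation as Rn
def plan(p,y0,tgt,y1,n,nd=2):
    """rows of tool shifts (cm) and turns, tool pointing down"""
    p=np.array(p,float);tgt=np.array(tgt);y=y0;rows=[];turns=[]
    for k in range(n):
        d=(tgt-p)/(n-k); R=Rn.from_euler('xyz',[np.pi,0,y]).as_matrix()
        s=np.round(R.T@d*100,nd); rows.append(s.tolist()); p=p+R@s/100
        t=round((y-y1)/(n-k),3); turns.append(t); y-=t
    print(rows,turns,"end",p,y); return rows,turns
E
python3 - <<'E'
from plan import *
d=vision.get_image("wrist"); s=r.sense(); R=Rn.from_euler('xyz',s["eef_rot"]).as_matrix()
C=-d["R"].T@d["t"]; print("cam in tool",R.T@(C-s["ee_pos"]), "cam axes in tool",np.round(R.T@d["R"].T,2).tolist())
plan(s["ee_pos"],s["eef_rot"][2],[.447,-.256,.2],2.068,18)
E
```

```text
cam in tool [ 0.07652319  0.00073915 -0.1243945 ] cam axes in tool [[-0.0, -0.95, -0.3], [1.0, -0.0, -0.0], [0.0, -0.3, 0.95]]
[[-2.74, -3.88, 0.27], [-2.92, -3.74, 0.27], [-3.09, -3.6, 0.27], [-3.26, -3.45, 0.27], [-3.42, -3.3, 0.27], [-3.57, -3.13, 0.27], [-3.71, -2.96, 0.27], [-3.85, -2.78, 0.26], [-3.97, -2.6, 0.27], [-4.09, -2.41, 0.26], [-4.2, -2.22, 0.27], [-4.3, -2.01, 0.26], [-4.39, -1.81, 0.27], [-4.47, -1.6, 0.26], [-4.54, -1.39, 0.27], [-4.6, -1.18, 0.26], [-4.65, -0.96, 0.27], [-4.69, -0.74, 0.26]] [np.float64(0.047), np.float64(0.047), np.float64(0.047), np.float64(0.047), np.float64(0.047), np.float64(0.047), np.float64(0.047), np.float64(0.047), np.float64(0.047), np.float64(0.047), np.float64(0.047), np.float64(0.047), np.float64(0.047), np.float64(0.047), np.float64(0.047), np.float64(0.047), np.float64(0.046), np.float64(0.047)] end [ 0.4470241  -0.25596639  0.2000173 ] 2.0677982570907565
```

Request:
step_arm([
  [-2.74,-3.88,0.27],
  [-2.92,-3.74,0.27],
  [-3.09,-3.6,0.27],
  [-3.26,-3.45,0.27],
  [-3.42,-3.3,0.27],
  [-3.57,-3.13,0.27],
  [-3.71,-2.96,0.27],
  [-3.85,-2.78,0.26],
  [-3.97,-2.6,0.27],
  [-4.09,-2.41,0.26],
], fingers=[0,0,0,0,0,0,0,0,0,0], turn=[0.047,0.047,0.047,0.047,0.047,0.047,0.047,0.047,0.047,0.047])

```text
time_s: 1.55
ee_pos: [0.3043, 0.0946, 0.2217]
eef_rot: [3.141, 0.001, 2.441]
ft_force: [0.9, 0.4, -0.0]
finger_gap: 0.085
```

Request:
step_arm([
  [-4.2,-2.22,0.27],
  [-4.3,-2.01,0.26],
  [-4.39,-1.81,0.27],
  [-4.47,-1.6,0.26],
  [-4.54,-1.39,0.27],
  [-4.6,-1.18,0.26],
  [-4.65,-0.96,0.27],
  [-4.69,-0.74,0.26],
  [0,0,0],
  [0,0,0],
], fingers=[0,0,0,0,0,0,0,0,0,0], turn=[0.047,0.047,0.047,0.047,0.047,0.047,0.046,0.047,0,0])

```text
time_s: 2.8
ee_pos: [0.4465, -0.2552, 0.1999]
eef_rot: [-3.141, -0.002, 2.068]
ft_force: [0.3, -0.3, -0.1]
finger_gap: 0.0853
```

```bash
python3 - <<'E'
from fit import *
import pickle
d=vision.get_image("wrist"); s=r.sense(); print(s["time_s"],s["ee_pos"],s["eef_rot"],s["ft_force"])
pickle.dump((d,s),open("W1.pkl","wb"))
m=list(T(B.x,[(x,y,.02) for x in(-.065,.065) for y in(-.012,.012)]))+list(T(B.x,[(x,y,.0135) for x in(.065,.185) for y in(-.011,.011)]))
h=d["pixels"].shape; cv2.imwrite("pics/w1.png",d["pixels"][:,:,::-1])
crop(d,0,0,640,400,1.25,"w1.png",m)
for x in m: print(proj(d,x).round(1))
E
```

```text
lamp [0.53060564 0.20801443 1.25986065] [-0.1 -1.2  0.  -1.1  0.9 -1.9  0.5 -1.8 -1.3 -1.2  0.5 -0.9  0.4  0.9
 -1.  -0.3 -0.8 -0.7]
bar [ 0.46003582 -0.28013114  2.06815872] [-1.  -1.4 -0.6 -1.9  0.4 -0.9  0.7 -1.9 -2.1 -0.6 -1.8 -0.9 -1.2 -1.8
  0.  -0.3]
2.85 [ 0.44643549 -0.25479062  0.20007199] [-3.14120851e+00 -1.33210155e-03  2.06841892e+00] [-0.12162437  0.83582564 -0.98719053]
[329.1 263.2]
[307.9 263.2]
[330.3 147.5]
[306.3 147.5]
[329.1 146.7]
[307.5 146.7]
[330.2  12.7]
[305.8  12.7]
```

View pics/w1.png

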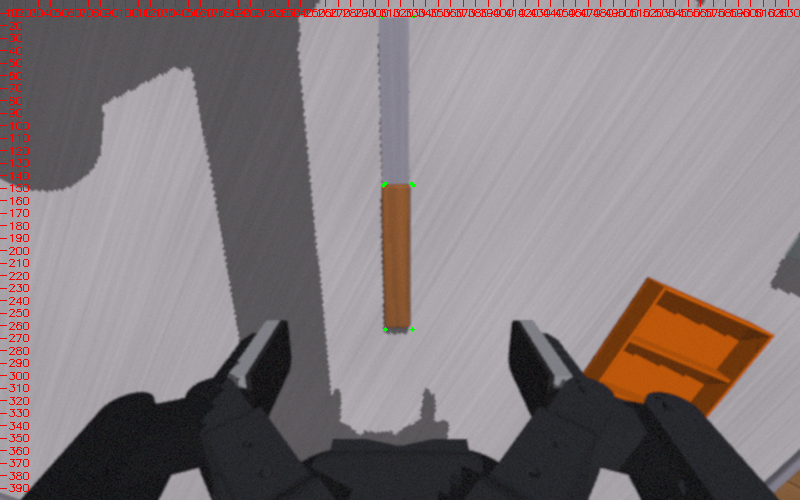

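Request:
step_arm([
  [-0.07,-0.17,3],
  [0,0,4],
  [0,0,4],
  [0,0,3],
  [0,0,2],
  [0,0,1.5],
  [0,0,0.5],
  [0,0,0],
  [0,0,0],
  [0,0,0],
], fingers=[0,0,0,0,0,0,0,0,1,1], turn=[0,0,0,0,0,0,0,0,0,0], force=40)

```text
time_s: 4.1
ee_pos: [0.4463, -0.2576, 0.0209]
eef_rot: [3.141, 0.001, 2.068]
ft_force: [0.5, -0.2, 0.9]
finger_gap: 0.0519
```

Request:
step_arm([
  [0,0,0],
  [0,0,0],
  [0,0,0],
  [0,0,0],
  [0,0,-1],
  [0,0,-3],
  [0,0,-4],
  [0,0,-3],
  [0,0,-1],
  [0,0,0],
], fingers=[1,1,1,1,1,1,1,1,1,1], turn=[0,0,0,0,0,0,0,0,0,0])

```text
time_s: 5.35
ee_pos: [0.446, -0.2572, 0.1403]
eef_rot: [3.141, 0.0, 2.068]
ft_force: [-0.1, 0.4, -2.7]
finger_gap: 0.023
```

```bash
python3 - <<'E'
from fit import *
import pickle
d=vision.get_image("wrist"); e=vision.get_image("side"); s=r.sense(); print(s["time_s"],s["ee_pos"],s["eef_rot"],s["ft_force"],s["finger_gap"])
pickle.dump((d,s),open("W2.pkl","wb"))
cv2.imwrite("pics/w2.png",d["pixels"][:,:,::-1]); crop(e,340,80,480,220,4,"s2.png")
E
```

```text
lamp [0.53060564 0.20801443 1.25986065] [-0.1 -1.2  0.  -1.1  0.9 -1.9  0.5 -1.8 -1.3 -1.2  0.5 -0.9  0.4  0.9
 -1.  -0.3 -0.8 -0.7]
bar [ 0.46003582 -0.28013114  2.06815872] [-1.  -1.4 -0.6 -1.9  0.4 -0.9  0.7 -1.9 -2.1 -0.6 -1.8 -0.9 -1.2 -1.8
  0.  -0.3]
5.45 [ 0.44517739 -0.25658043  0.13904737] [-3.14082018e+00 -2.05345081e-03  2.06779583e+00] [-0.19254345  0.70354802 -2.71479604] 0.02278019095240091
```

View pics/w2.png

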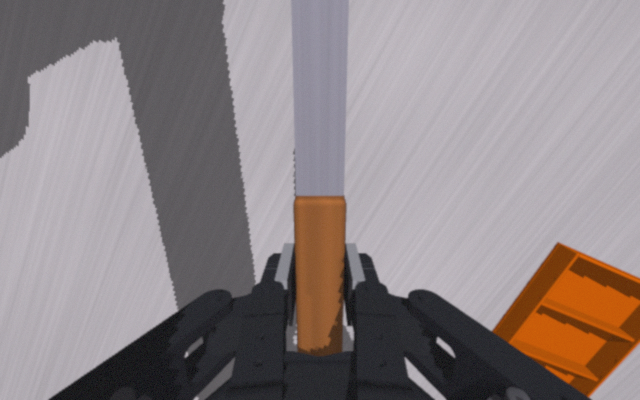

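View pics/s2.png

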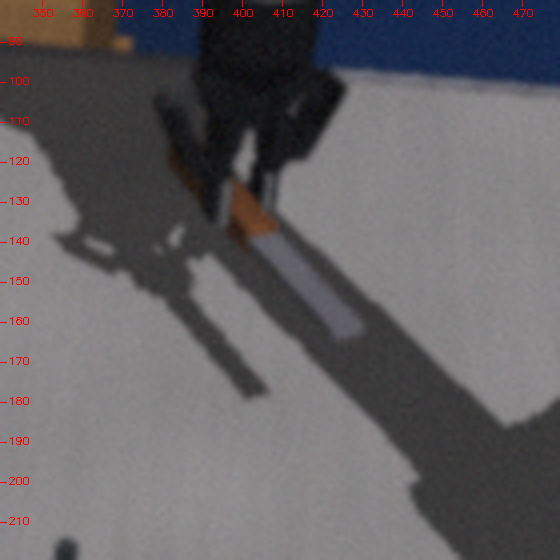

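```bash
python3 - <<'E'
from plan import *
import pickle
d,s=pickle.load(open("W2.pkl","rb"))
R=Rn.from_euler('xyz',s["eef_rot"]).as_matrix()
for zt,pts in [(.0005,[(294.5,198),(345.5,198)]),(.007,[(292,1),(348.5,1)])]:
  for u,v in pts:
    X=onz(d,u,v,s["ee_pos"][2]-zt); print(R.T@(X-s["ee_pos"]))
e=vision.get_image("side")
for tc in [(.157,-.011,.007),(.157,.011,.007),(.037,.011,.007),(.037,-.011,.007)]:
  print(proj(e,s["ee_pos"]+R@np.array(tc)))
E
```

```text
[ 0.03761579 -0.00912598  0.00058429]
[0.03760288 0.01317514 0.00056704]
[ 0.11413796 -0.00862092  0.00724105]
[0.11412104 0.0129006  0.00722439]
[430.62275004 160.64155438]
[422.75780549 162.14052871]
[401.40575915 138.77939139]
[408.83570066 137.48115191]
```

```bash
python3 - <<'E'
from plan import *
s=r.sense(); L=(.5306,.2080,1.260); x=-.232
plan(s["ee_pos"],s["eef_rot"][2],[L[0]+x*np.cos(L[2]),L[1]+x*np.sin(L[2]),.25],1.26,8,1)
E
```

```text
[[2.6, 1.6, -1.4], [2.7, 1.3, -1.4], [2.9, 1.1, -1.4], [3.0, 0.8, -1.4], [3.0, 0.5, -1.4], [3.0, 0.1, -1.4], [3.0, -0.1, -1.4], [3.1, -0.5, -1.3]] [np.float64(0.101), np.float64(0.101), np.float64(0.101), np.float64(0.101), np.float64(0.101), np.float64(0.101), np.float64(0.101), np.float64(0.101)] end [ 0.45972974 -0.01254058  0.24985326] 1.2597781300141748
```

Request:
step_arm([
  [2.6,1.6,-1.4],
  [2.7,1.3,-1.4],
  [2.9,1.1,-1.4],
  [3.0,0.8,-1.4],
  [3.0,0.5,-1.4],
  [3.0,0.1,-1.4],
  [3.0,-0.1,-1.4],
  [3.1,-0.5,-1.3],
  [0,0,0],
  [0,0,0],
], fingers=[1,1,1,1,1,1,1,1,1,1], turn=[0.101,0.101,0.101,0.101,0.101,0.101,0.101,0.101,0,0])

```text
time_s: 6.75
ee_pos: [0.4601, -0.0134, 0.2502]
eef_rot: [-3.14, 0.001, 1.261]
ft_force: [0.1, -1.0, -2.9]
finger_gap: 0.0231
```

```bash
python3 - <<'E'
from fit import *
import pickle
d=vision.get_image("wrist"); e=vision.get_image("side"); f=vision.get_image("scene"); s=r.sense(); print(s["time_s"],s["ee_pos"],s["eef_rot"],s["ft_force"],s["finger_gap"])
pickle.dump((d,e,f,s),open("W3.pkl","wb"))
m=list(T(L.x,[(x,y,.008) for x in(-.14,) for y in(-.075,.075)]))+list(T(L.x,[(x,y,.113) for x in(-.1115,-.0985) for y in(-.03,-.02,.02,.03)]))+list(T(L.x,[(-.105,y,.09) for y in(-.02,.02)]))
crop(d,0,0,640,400,1.25,"w3.png",m,False); crop(e,280,120,440,330,2.8,"s3.png",m); crop(f,250,90,410,210,4.5,"f3.png",m)
for x in m: print(proj(d,x).round(1))
E
```

```text
lamp [0.53060564 0.20801443 1.25986065] [-0.1 -1.2  0.  -1.1  0.9 -1.9  0.5 -1.8 -1.3 -1.2  0.5 -0.9  0.4  0.9
 -1.  -0.3 -0.8 -0.7]
bar [ 0.46003582 -0.28013114  2.06815872] [-1.  -1.4 -0.6 -1.9  0.4 -0.9  0.7 -1.9 -2.1 -0.6 -1.8 -0.9 -1.2 -1.8
  0.  -0.3]
6.9 [ 0.46018501 -0.01392757  0.25046048] [-3.14005496e+00  3.58880622e-04  1.25884256e+00] [ 0.20951332 -0.16817729 -2.01241169] 0.022863304209452835
[384.2  91.4]
[252.9  91.4]
[356.1  47.3]
[343.4  47.3]
[292.2  47.4]
[279.5  47.4]
[356.8  28.6]
[343.8  28.6]
[291.8  28.7]
[278.8  28.7]
[341.6  43.7]
[294.4  43.7]
```

View pics/w3.png

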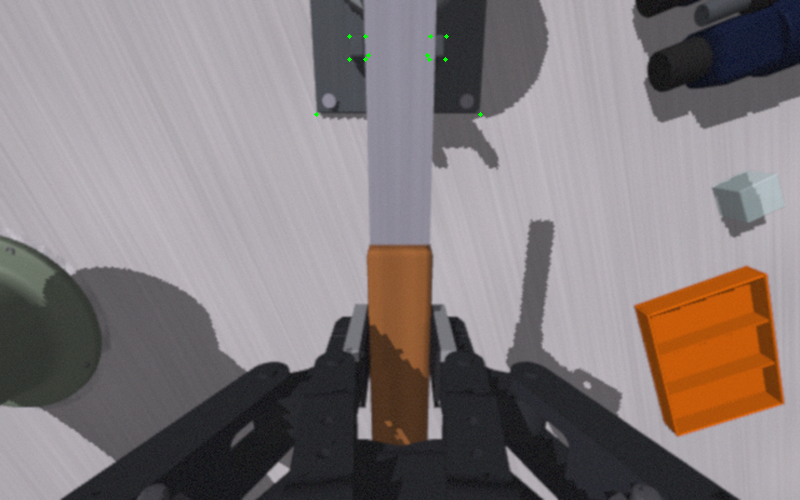

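View pics/s3.png

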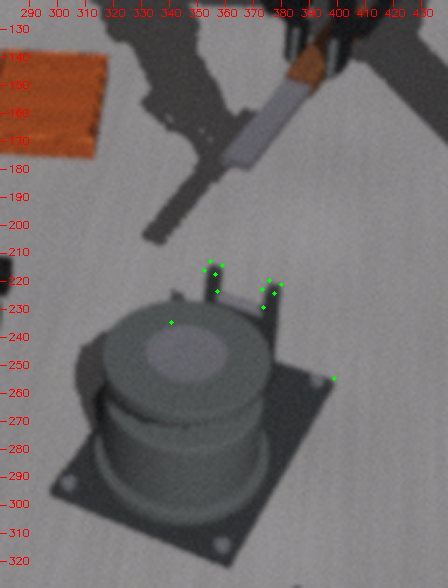

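View pics/f3.png

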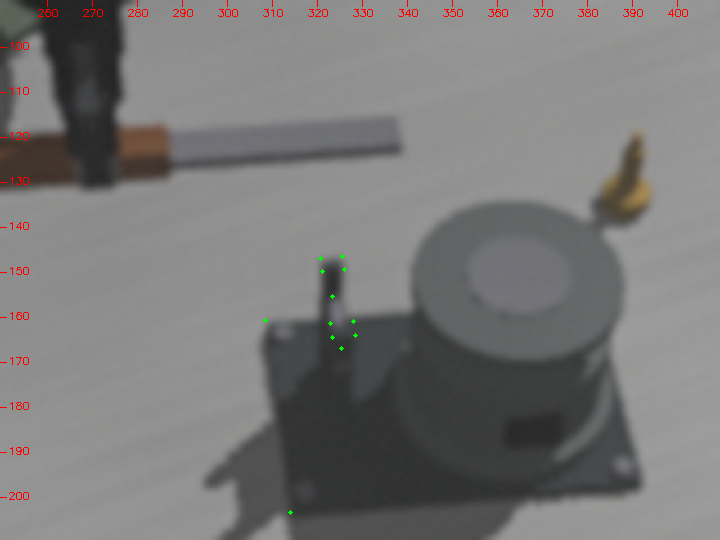

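```bash
python3 - <<'E'
from plan import *
import pickle
d,e,f,s=pickle.load(open("W3.pkl","rb"))
R=Rn.from_euler('xyz',s["eef_rot"]).as_matrix()
for n,c in(("side",e),("scene",f)):
  for tc in [(.157,-.011,.007),(.157,.011,.007),(.157,.011,.014),(.037,.011,.007),(.037,-.011,.007)]:
    print(n,tc,proj(c,s["ee_pos"]+R@np.array(tc)).round(1))
crop(e,340,130,410,200,9,"s3b.png"); crop(f,270,100,350,140,9,"f3b.png")
E
```

```text
side (0.157, -0.011, 0.007) [369.  177.7]
side (0.157, 0.011, 0.007) [358.9 174.7]
side (0.157, 0.011, 0.014) [358.7 177.6]
side (0.037, 0.011, 0.007) [381.5 147.1]
side (0.037, -0.011, 0.007) [391.  149.6]
scene (0.157, -0.011, 0.007) [337.7 114.5]
scene (0.157, 0.011, 0.007) [339.  121.1]
scene (0.157, 0.011, 0.014) [338.8 123.3]
scene (0.037, 0.011, 0.007) [287.4 124.8]
scene (0.037, -0.011, 0.007) [286.7 118.1]
```

View pics/s3b.png

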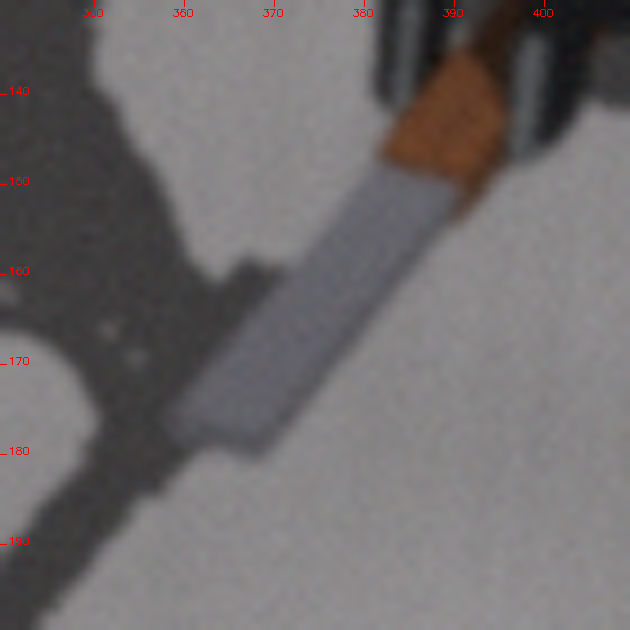

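View pics/f3b.png

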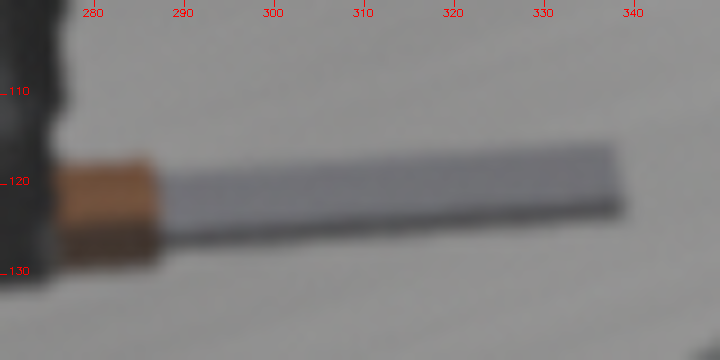

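Request:
step_arm([
  [0,-0.1,2],
  [0,0,2.5],
  [0,0,2.5],
  [0,0,2.5],
  [0,0,2],
  [0,0,1.5],
  [0,0,1.2],
  [0,0,0],
  [0,0,0],
  [0,0,0],
], fingers=[1,1,1,1,1,1,1,1,1,1], turn=[0,0,0,0,0,0,0,0,0,0])

```text
time_s: 8.15
ee_pos: [0.4602, -0.0131, 0.1099]
eef_rot: [3.14, -0.0, 1.26]
ft_force: [0.2, -0.8, -2.7]
finger_gap: 0.0229
```

```bash
cat > look.py <<'E'
from plan import *
import sys,pickle
def look(tag,zb=.0105,pitch=0):
    e=vision.get_image("side"); f=vision.get_image("scene"); s=r.sense()
    print(s["time_s"],s["ee_pos"].round(4),s["eef_rot"].round(3),s["ft_force"].round(1),round(s["finger_gap"],4))
    L=(.5306,.2080,1.260); dd=s["ee_pos"][:2]-L[:2]; c,q=np.cos(L[2]),np.sin(L[2]); print("lamp frame tcp",(dd@[c,q]).round(4),(dd@[-q,c]).round(4))
    R=Rn.from_euler('xyz',s["eef_rot"]).as_matrix()
    m=[s["ee_pos"]+R@np.array(t) for t in [(.157,-.011,zb-.0035),(.157,.011,zb-.0035),(.037,.011,zb-.0035),(.037,-.011,zb-.0035)]]
    crop(e,315,160,415,260,7,f"s{tag}.png",m); crop(f,265,110,375,200,7,f"f{tag}.png",m)
    pickle.dump((e,f,s),open(f"K{tag}.pkl","wb"))
look(sys.argv[1])
E
python3 look.py 4
```

```text
8.25 [ 0.4601 -0.013   0.1098] [ 3.141 -0.     1.26 ] [-0.2  0.6 -1.9] 0.0229
lamp frame tcp -0.232 -0.0004
```

View pics/s4.png

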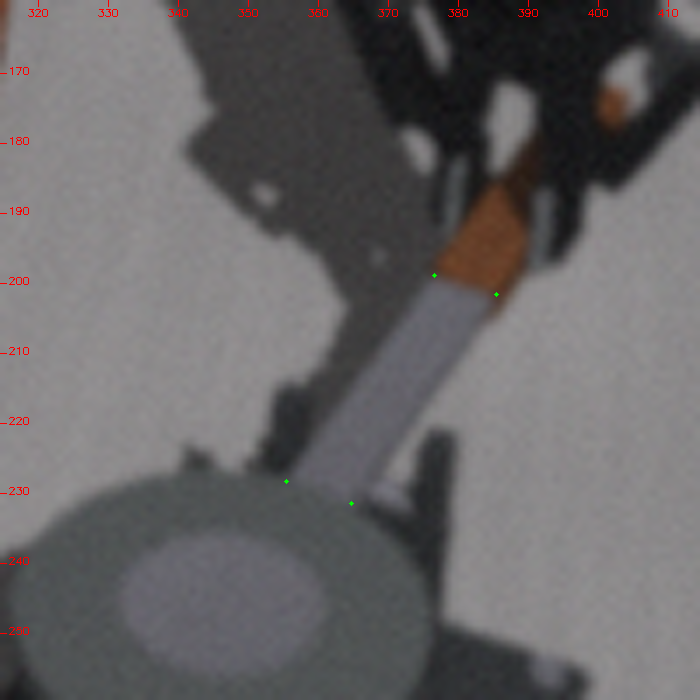

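View pics/f4.png

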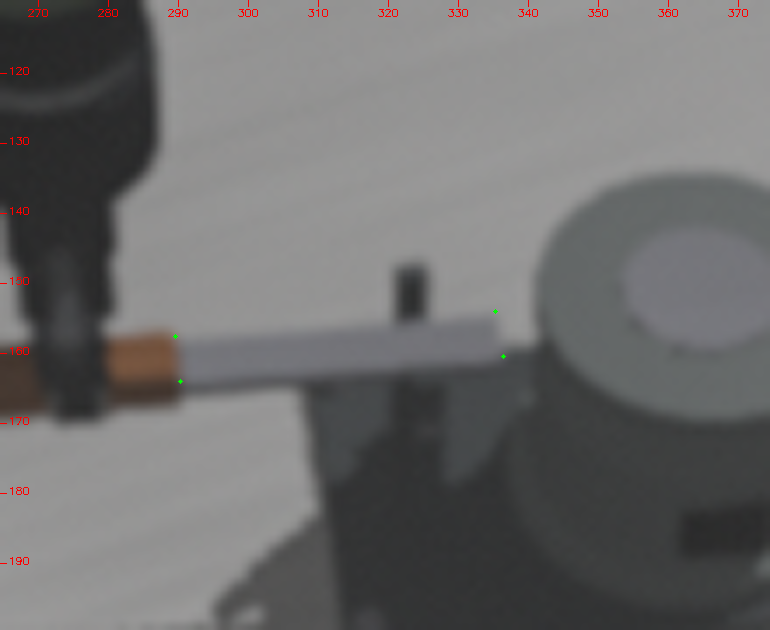

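Request:
step_arm([
  [0,0,0.2],
  [0,0,0],
  [0.5,0,0],
  [0.5,0,0],
  [0.5,0,0],
  [0.5,0,0],
  [0.5,0,0],
  [0.5,0,0],
  [0,0,0],
  [0,0,0],
], fingers=[1,1,1,1,1,1,1,1,1,1], turn=[0,0,0,0,0,0,0,0,0,0])

```text
time_s: 9.5
ee_pos: [0.4688, 0.0156, 0.1073]
eef_rot: [-3.142, 0.0, 1.26]
ft_force: [-0.4, -0.1, -2.7]
finger_gap: 0.023
```

```bash
python3 look.py 5
```

```text
9.6 [0.4688 0.0155 0.1073] [-3.142  0.     1.26 ] [ 0.1  0.  -2.3] 0.0231
lamp frame tcp -0.2022 -0.0
```

View pics/s5.png

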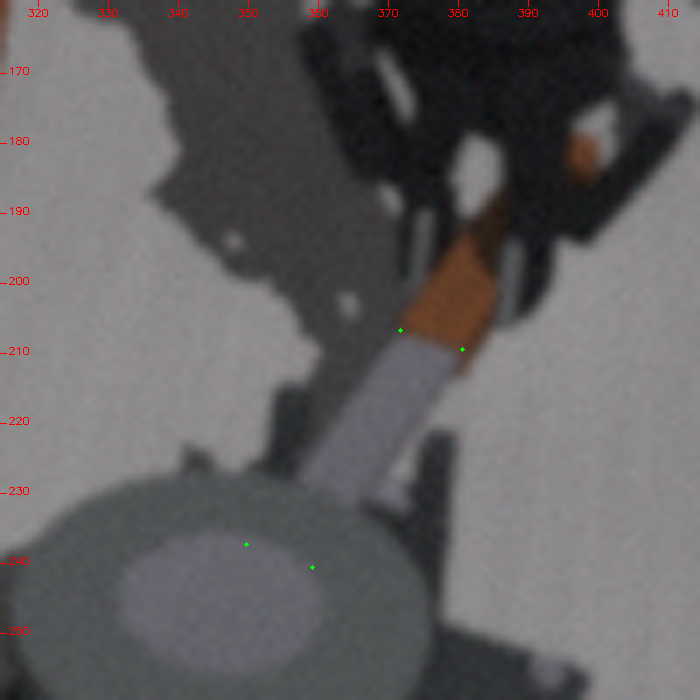

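View pics/f5.png

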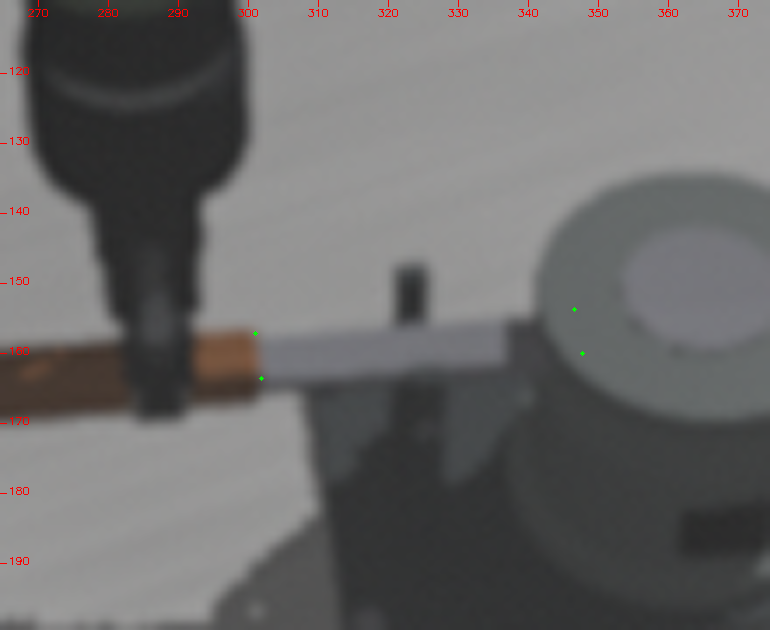

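Request:
step_arm([
  [0,0,0],
  [0,0,0.2],
  [0,0,0.2],
  [0,0,0.2],
  [0,0,0.2],
  [0,0,0.2],
  [0,0,0.2],
  [0,0,0.2],
  [0,0,0.2],
  [0,0,0],
], fingers=[1,1,1,1,1,1,1,1,1,1], turn=[0,0,0,0,0,0,0,0,0,0], force=20)

```text
time_s: 10.85
ee_pos: [0.4689, 0.0156, 0.0912]
eef_rot: [3.142, -0.0, 1.26]
ft_force: [-0.3, -2.8, 2.5]
finger_gap: 0.0228
```

```bash
python3 look.py 6
```

```text
10.95 [0.4689 0.0156 0.0913] [ 3.141 -0.     1.26 ] [ 0.2 -2.5  1.8] 0.0231
lamp frame tcp -0.202 -0.0001
```

View pics/f6.png

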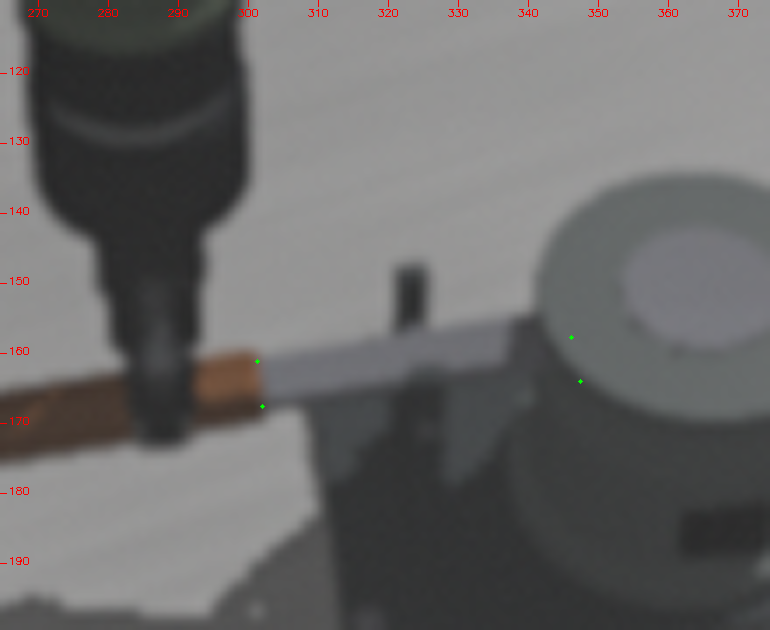

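Request:
step_arm([
  [0,0,0.1],
  [0,0,0.1],
  [0,0,0],
  [0,0,0],
  [0,0,0],
  [0,0,0],
  [0,0,0],
  [0,0,0],
  [0,0,0],
  [0,0,0],
], fingers=[1,1,1,0.5,0.4,0.3,0.3,0.3,0.3,0.3], turn=[0,0,0,0,0,0,0,0,0,0])

```text
time_s: 12.2
ee_pos: [0.4689, 0.0156, 0.0893]
eef_rot: [3.142, -0.0, 1.26]
ft_force: [0.5, 0.0, -0.4]
finger_gap: 0.0598
```

```bash
python3 look.py 7; python3 - <<'E'
from h import *
d=vision.get_image("wrist"); cv2.imwrite("pics/w7.png",d["pixels"][:,:,::-1])
E
```

```text
12.3 [0.4688 0.0156 0.0893] [ 3.142 -0.     1.26 ] [-0.3 -0.3 -0.4] 0.0601
lamp frame tcp -0.2021 -0.0
```

View pics/f7.png

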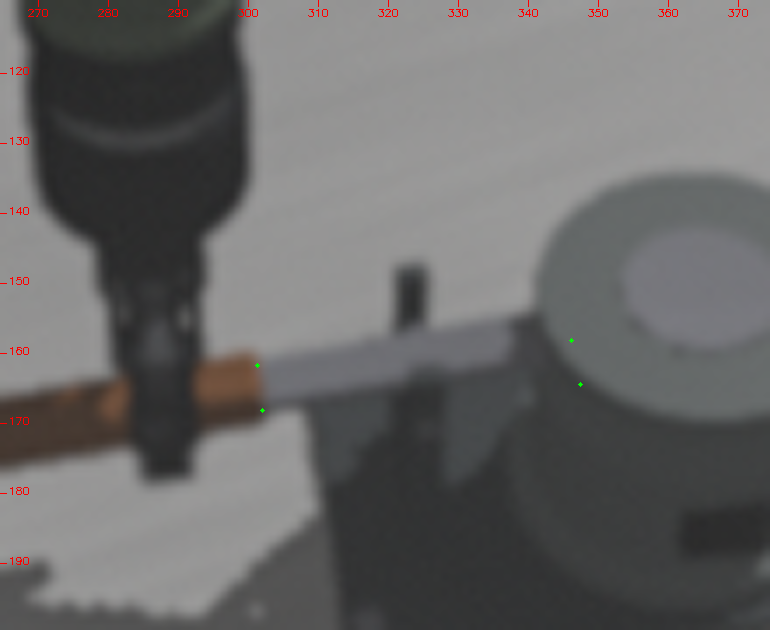

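View pics/w7.png

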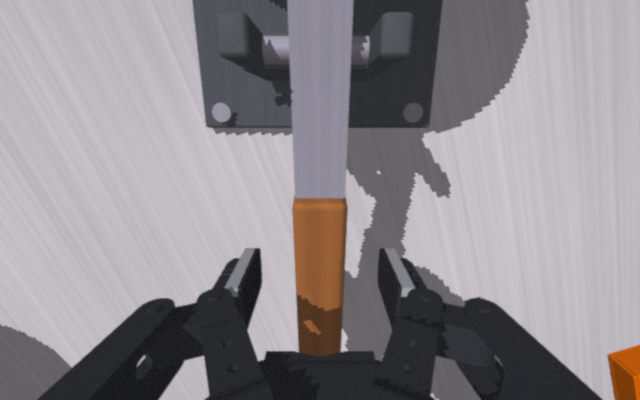

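Request:
step_arm([
  [0,0,-1.5],
  [0,0,-2.5],
  [0,0,-1],
  [-2.5,0,0],
  [-3.5,0,0],
  [-2.2,0,0],
  [0,0,0],
  [0,0,0],
  [0,0,1],
  [0,0,1.5],
], fingers=[0.3,0.3,0.3,1,1,1,1,1,1,1], turn=[0,0,0,0,0,0,0,0,0,0])

```text
time_s: 13.6
ee_pos: [0.4442, -0.0618, 0.1137]
eef_rot: [3.141, -0.0, 1.261]
ft_force: [0.3, 0.5, -0.2]
finger_gap: -0.0
```

```bash
python3 look.py 8; python3 - <<'E'
from h import *
d=vision.get_image("wrist"); cv2.imwrite("pics/w8.png",d["pixels"][:,:,::-1])
f=vision.get_image("scene"); crop(f,220,110,330,200,7,"f8b.png")
E
```

```text
13.7 [ 0.4425 -0.0614  0.1126] [-3.138 -0.     1.261] [-0.7 -0.1  0.1] -0.0
lamp frame tcp -0.2835 0.0014
```

View pics/f8b.png

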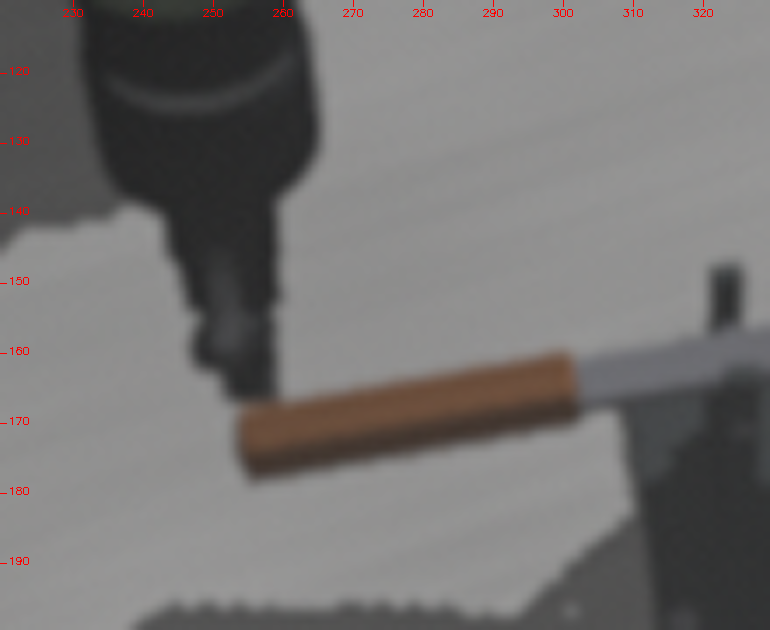

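View pics/w8.png

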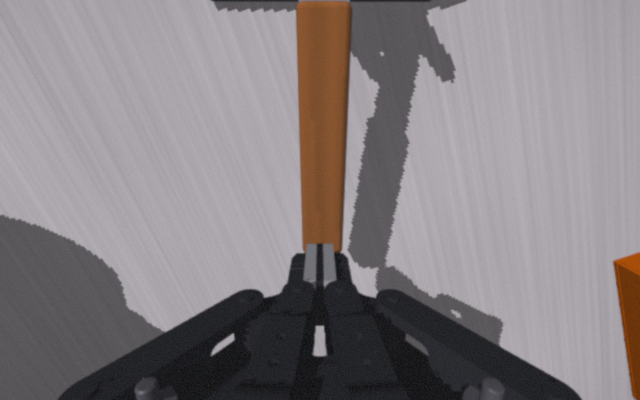

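View pics/f8.png

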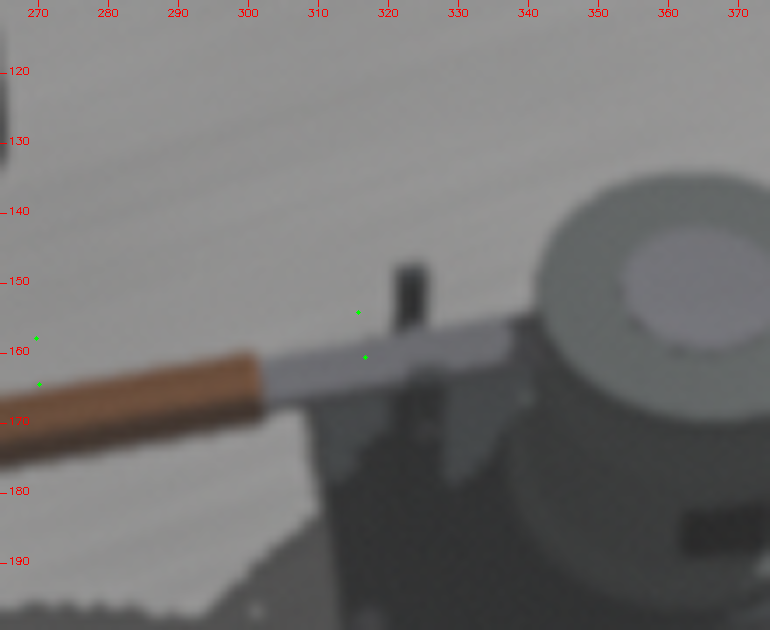

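Request:
step_arm([
  [0.3,0,0],
  [0.3,0,0],
  [0,0,0.6],
  [0,0,0.5],
  [0,0,0.3],
  [0,0,0.3],
  [0,0,0.3],
  [0,0,0.3],
  [0,0,0.2],
  [0,0,0],
], fingers=[1,1,1,1,1,1,1,1,1,1], turn=[0,0,0,0,0,0,0,0,0,0])

```text
time_s: 15.05
ee_pos: [0.4464, -0.0566, 0.0902]
eef_rot: [3.14, -0.001, 1.26]
ft_force: [-1.5, 1.3, 10.9]
finger_gap: -0.0
```

```bash
python3 look.py 9; python3 - <<'E'
from h import *
f=vision.get_image("scene"); crop(f,240,110,400,210,4.9,"f9b.png")
E
```

```text
15.15 [ 0.4464 -0.0566  0.0902] [ 3.14e+00 -1.00e-03  1.26e+00] [-2.4  1.8 10.8] 0.0001
lamp frame tcp -0.2777 -0.0007
```

View pics/f9b.png

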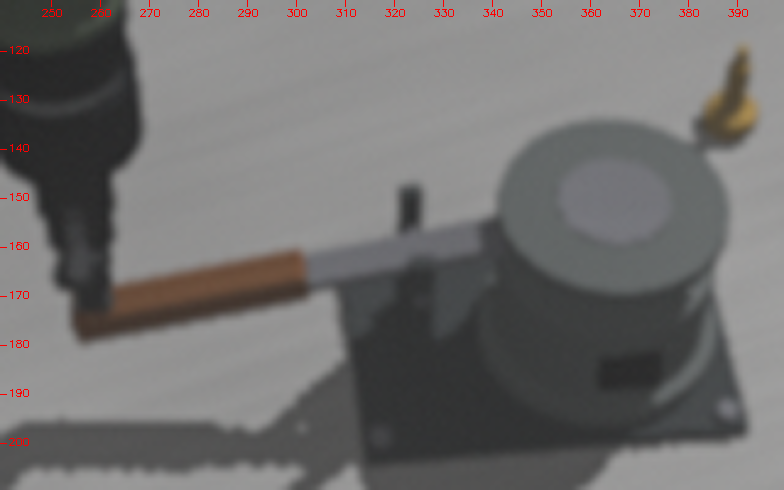

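Request:
step_arm([
  [0,0,0.2],
  [0,0,0.3],
  [0,0,0.3],
  [0,0,0.3],
  [0,0,0.3],
  [0,0,0.3],
  [0,0,0.2],
  [0,0,0.2],
  [0,0,0],
  [0,0,0],
], fingers=[1,1,1,1,1,1,1,1,1,1], turn=[0,0,0,0,0,0,0,0,0,0])

```text
time_s: 16.45
ee_pos: [0.4482, -0.0558, 0.0699]
eef_rot: [3.137, -0.005, 1.261]
ft_force: [1.3, 5.6, 13.3]
finger_gap: -0.0001
```

```bash
python3 look.py 10; python3 - <<'E'
from h import *
f=vision.get_image("scene"); crop(f,240,110,400,210,4.9,"f10b.png")
E
```

```text
16.55 [ 0.4482 -0.0558  0.0699] [ 3.137 -0.005  1.261] [ 0.9  6.2 12.2] 0.0004
lamp frame tcp -0.2763 -0.0022
```

View pics/f10b.png

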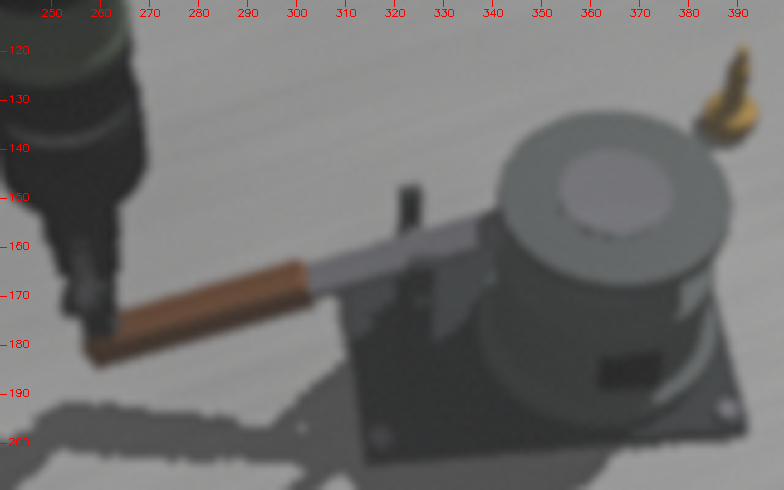

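View pics/s10.png

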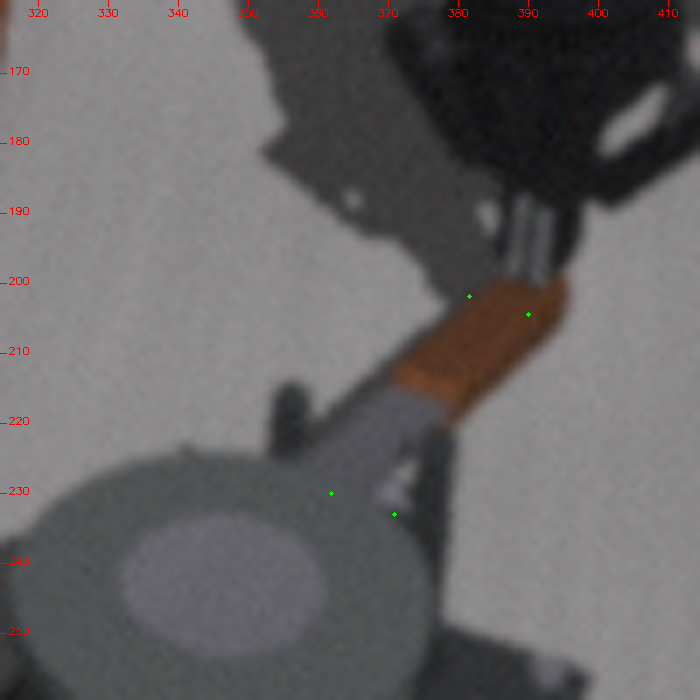

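```bash
cat > lift.py <<'E'
from plan import *
import pickle,sys
from scipy.optimize import minimize_scalar
A=pickle.load(open("K7.pkl","rb")); Bk=pickle.load(open(f"K{sys.argv[1]}.pkl","rb"))
th=np.linspace(0,2*np.pi,60)
for i,n in((0,"side"),(1,"scene")):
    a,b=A[i],Bk[i]
    def quad(z): return np.float32([proj(a,[.5306+.05*np.cos(t),.208+.05*np.sin(t),z])+[0,1.2] for t in (0,1.57,3.14,4.71)])
    ga=cv2.cvtColor(a["pixels"],6).astype(np.float32)
    gb=cv2.cvtColor(b["pixels"],6).astype(np.float32)
    mask=np.zeros(ga.shape,np.uint8); pts=np.int32([proj(a,[.5306+.075*np.cos(t),.208+.075*np.sin(t),.118])+[0,1.2] for t in th]); cv2.fillPoly(mask,[pts],1)
    def cost(l):
        H=cv2.getPerspectiveTransform(quad(.118),quad(.118+l)); w=cv2.warpPerspective(gb,H,(640,400),flags=cv2.INTER_CUBIC|cv2.WARP_INVERSE_MAP); 
        return float((((w-ga)**2)*mask).sum()/mask.sum())
    ls=np.arange(-.002,.0145,.0005); c=[cost(l) for l in ls]; k=int(np.argmin(c)); print(n,"lift mm",ls[k]*1e3,"cost",round(c[k],2),"at0",round(cost(0),2))
E
python3 lift.py 10; python3 lift.py 9
```

```text
side lift mm 5.5 cost 49.58 at0 132.49
scene lift mm 7.000000000000001 cost 27.86 at0 127.28
side lift mm 0.5 cost 8.54 at0 9.54
scene lift mm 1.0 cost 7.1 at0 10.04
```

```bash
for m in .045 .058 .066; do echo $m; sed "s/\.075/$m/g" lift.py > l2.py; python3 l2.py 10; done; python3 - <<'E'
from h import *
import pickle
a=pickle.load(open("K7.pkl","rb"));b=pickle.load(open("K10.pkl","rb"))
for i in(0,1):
  c=a[i]; print(proj(c,[.5306,.208,.118]),proj(c,[.5306,.208,.124]))
x=np.hstack([cv2.resize(k[0]["pixels"][215:285,308:385,::-1],None,fx=5,fy=6,interpolation=2) for k in(a,b)]); 
for v in range(0,70,5): cv2.line(x,(0,v*6),(x.shape[1],v*6),(0,0,255) if v%10==5 else (0,120,120),1)
cv2.imwrite("pics/cmp.png",x)
E
```

```text
.045
side lift mm 7.000000000000001 cost 6.46 at0 42.07
scene lift mm 7.5 cost 6.79 at0 24.83
.058
side lift mm 7.000000000000001 cost 6.37 at0 37.3
scene lift mm 8.0 cost 5.54 at0 73.02
.066
side lift mm 6.500000000000001 cost 25.13 at0 115.05
scene lift mm 8.0 cost 10.78 at0 138.23
[345.77269449 245.54679517] [345.88641133 243.36609446]
[364.86113002 150.9081481 ] [365.09403047 149.34897291]
```

View pics/cmp.png

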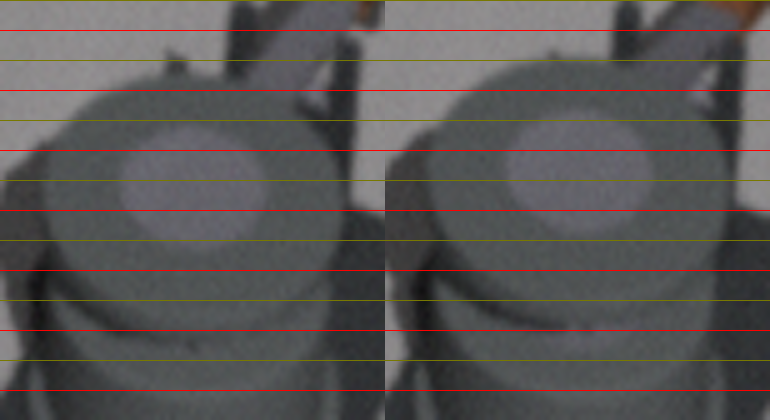

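Request:
step_arm([
  [0,0,0.2],
  [0,0,0.2],
  [0,0,0],
  [0,0,0],
  [0,0,0],
  [0,0,-0.2],
  [0,0,-0.2],
  [0,0,-0.2],
  [0,0,-0.2],
  [0,0,-0.2],
], fingers=[1,1,1,1,1,1,1,1,1,1], turn=[0,0,0,0,0,0,0,0,0,0])

```text
time_s: 17.85
ee_pos: [0.4452, -0.0567, 0.0741]
eef_rot: [-3.141, 0.0, 1.26]
ft_force: [0.5, -0.5, 0.6]
finger_gap: -0.0001
```

```bash
python3 look.py 11; python3 - <<'E'
from h import *
f=vision.get_image("scene"); crop(f,240,110,400,210,4.9,"f11b.png")
E
for m in .045 .058; do echo $m; sed "s/\.075/$m/g" lift.py > l2.py; python3 l2.py 11; done
```

```text
17.95 [ 0.4455 -0.0568  0.0743] [-3.142  0.     1.26 ] [-0.2 -0.6  0.3] -0.0001
lamp frame tcp -0.2781 0.0
.045
side lift mm 9.5 cost 6.37 at0 49.98
scene lift mm 9.0 cost 5.85 at0 28.39
.058
side lift mm 9.0 cost 6.62 at0 45.47
scene lift mm 9.5 cost 5.29 at0 95.84
```

View pics/f11b.png

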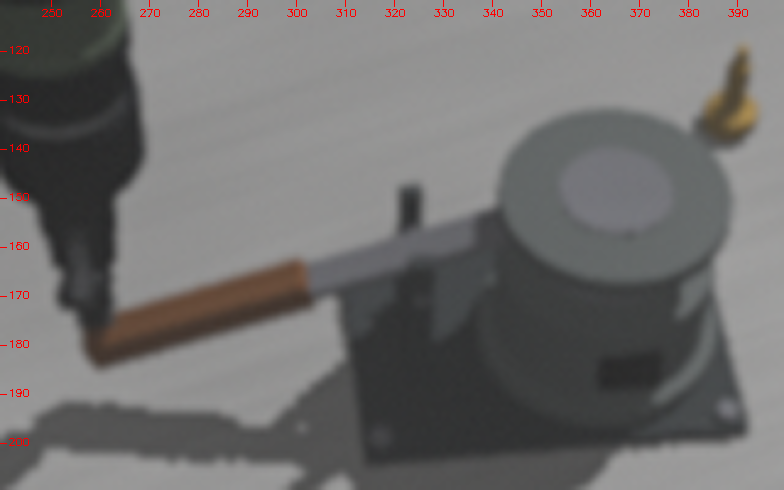

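Lift is about 9 mm, the contact force is gone and the bar stays put. Next I retreat upward and look again.

Request:
step_arm([
  [0,0,-1],
  [0,0,-2],
  [0,0,-3],
  [-1,0,-3],
  [-2,0,-3],
  [-1,0,-1],
  [0,0,0],
  [0,0,0],
  [0,0,0],
  [0,0,0],
], fingers=[1,1,1,1,1,1,1,1,1,1], turn=[0,0,0,0,0,0,0,0,0,0])

```text
time_s: 19.25
ee_pos: [0.4331, -0.0944, 0.2036]
eef_rot: [-3.14, -0.0, 1.26]
ft_force: [-0.4, -0.2, 0.5]
finger_gap: -0.0001
```

```bash
python3 look.py 12; python3 - <<'E'
from h import *
f=vision.get_image("scene"); crop(f,200,110,400,300,3,"f12b.png",grid=False)
e=vision.get_image("side"); crop(e,200,130,440,340,3,"s12b.png",grid=False)
E
for m in .045 .058; do echo $m; sed "s/\.075/$m/g" lift.py > l2.py; python3 l2.py 12; done
```

```text
19.35 [ 0.4332 -0.0946  0.2039] [-3.141 -0.     1.26 ] [ 0.2  0.3 -0.4] 0.0002
lamp frame tcp -0.3178 0.0002
.045
side lift mm 9.5 cost 7.33 at0 50.21
scene lift mm 9.0 cost 34.87 at0 56.91
.058
side lift mm 9.5 cost 7.42 at0 46.93
scene lift mm 10.5 cost 31.21 at0 135.46
```

View pics/f12b.png

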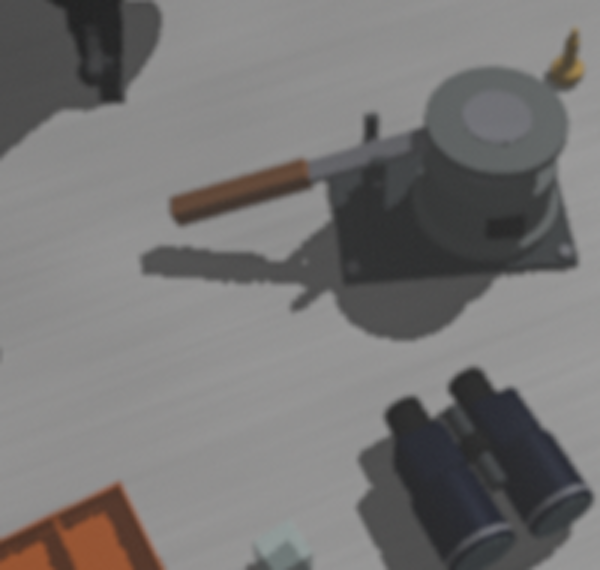

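View pics/s12b.png

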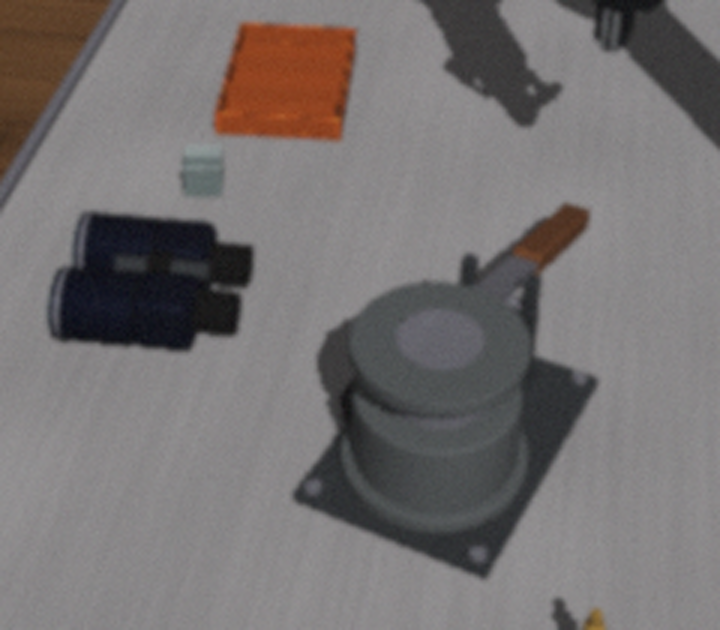

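```bash
python3 -c "
from workcell import order; print(order.job_done())"
```

```text
the job is handed in; nothing more can be done
None
```

The cap is levered up about 9 mm, and I handed the job in at roughly 19.4 s of the 51 s allowed. I gripped the bar at its balance point, slid the tip under the rim and lowered the bar onto the saddle rod. I then let go and pressed the tail down with the closed fingertips, at about 11–13 N on the force readings I took.

**Lift:** With the robot clear of everything, the side camera gave 9–9.5 mm. The scene camera gave 9–9.5 mm just before I pulled back and 9–10.5 mm after. That last reading was a poor match, so I trust it less. Earlier in the press the two cameras disagreed (5.5 to 8 mm), so I pressed another 4 mm for margin.

**End state:** The bar lies still across the saddle between the cheeks, with its tip under the cap and the gripper about 4 cm behind it and well above. The gripper never touched the cap. The binoculars, prism, spindle and tray look undisturbed in the images.

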